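Draw a trial ring from the test kiln

ROBOT

A 6-joint arm with a two-finger parallel gripper is mounted at the origin on a cart in front of the work surface, level with it; the furniture and walls round the work are solid. World frame = base frame: x ahead of the robot, y to its left, z up, the work surface at z = 0. Lengths are in m, angles in rad, forces in N, time in s.
With the tool pointing down it reaches from about 0.35 to 0.775 m from the base axis. Payload 5.5 kg.
Tool frame: the origin (TCP) lies at the very end of the fingers, on their centre line; the grasp point (between the pads) lies env.pinch_z behind it (env.pinch_z is the distance from the TCP to the grasp point, in m); z points along the fingers, y is the line along which they close (so a half turn about z gives the same grasp; the last joint's range is limited). The gripper opens to 85 mm and grips with 20 to 120 N. Pads are 22 mm wide; open, the fingers measure 114 mm over their backs; the gripper's body (76 mm by 85 mm) begins 54 mm behind the grasp point. The pads swing forward as they close: fully open they stand 13 mm farther back than shut.
Start: joints at [1.094, 0.313, 0.046, 1.304, 0, 1.431], TCP at [0.19, 0.543, 0.231] pointing down, gripper open.
Joint ranges: [-2.76, 2.76], [-0.86, 1.69], [-1.03, 1.26], [-2.2, 2.34], [-1.47, 1.5], [-3.14, 3.14]. Speed limits (rad/s): [2.57, 2.57, 3.14, 3.14, 3.14, 3.14].

INTERFACE

Orientations are given as a unit quaternion [w, x, y, z].
In Python, from workcell import env, eyes gives the robot as it stands.
- The arm moves only by the shell command python3 -m jog 'ROWS' [FORCE]. ROWS is JSON, one flat list of numbers, 7 for each row, row after row: the shift along the world's x, y, z as a fraction of full scale, then the turn, a rotation vector about the world's x, y, z as a fraction of full scale, then the opening, from -1 (shut) to 1 (fully open), so that 0 is half open. A call has 1 to 12 rows; each row is the pose to reach, as a shift and turn from the pose commanded when the call began, turning the shorter way round; what a row does not reach only later rows make up. Full scale, the value 1, is 20 cm for a shift and pi rad for a turn. A row lasts 1/12 s, in which the tool goes at most 41.7 mm and 7.16 degrees, less where a joint would pass 70% of its speed; a pose out of reach is approached as far as the arm can. A call with a number of a shift or a turn outside -1 to 1 is refused whole. A call with a gripper value outside its range is refused whole. The fingers move at their own pace and stop on an object; FORCE is the grip in N (left out, the last holds). Time passes only in rows, so rows that repeat a pose let the fingers close. It gives the time, the measured TCP pose, the force, the opening and the grip force at its end, in the units of the state.
- env.get_state(): the state, without advancing time (a new reading comes with each control period).
- eyes.read_camera(name): name is "side" or "top"; returns (picture, depth): 384x512x3 uint8, red, green, blue; 384x512 float32, m along the optical axis (not along the pixel's ray), 0 where there is no reading.
- eyes.calibration(name): a dict with "fx", "fy", "cx", "cy" (pixels), "R" (3x3) and "t" (3): a world point X has camera coordinates R X + t. Camera axes: x right, y down, z forward; pixel columns grow to the right and rows downward; lengths in m; the calibration is good to about 2 mm. A picture is of the moment at which its call begins. calibration takes no time and is no camera call.
- env.hand_in(): hands the job in; it is judged then, once.
The state is a dict: "clock": time; "joint_pos": joint angles; "qvel": joint speeds; "tau": joint torques, N m; "tcp_pos": TCP position; "orientation": TCP orientation; "wrist_force": force on the tool from outside, world axes, zero at the start; "ft_torque": the same for the moment, N m; "finger_gap": finger opening in m; "grip_force": force on a finger pad.
Only numpy, scipy, OpenCV 4.12 (cv2) and the standard library are available. Lean on these libraries where they do the work, as an engineer would, in place of code of your own. Each camera call takes 0.05 s, during which the arm holds its last target. There are 200 camera calls.

TASK

Turn the kiln's heat dial to OFF by the shorter way round, so that it is safe to put steel into the chamber, then pick up the draw hook and with it lift the clay draw ring out of the kiln by its loop. Stand the ring upright on the empty half of the white tile, next to the earlier rings and without disturbing them, and lay the hook flat back on the bench. Touch the new ring only with the hook, and do not let it fall over.

Things in the scene. Friction and masses are not known exactly. Their poses are not given: they have to be found in the camera images.
- test_kiln: Small fixed bench kiln, pale firebrick in a grey jacket, 160 wide (y), 170 deep (x), 195 mm high; its plug door lies on the roof (to 270 mm). Origin: on the bench under the middle of the chamber mouth; x runs level into the chamber, z up. On its right flank a grey control box, 85 mm high, x -45..+85, y -82..-212 mm; the heat dial is on its top.
- chamber_mouth (a point): Middle of the chamber mouth's lower edge, flush with the front face; axes as test_kiln. From here the open chamber runs 135 mm along +x: 84 mm wide (y -42..+42), 85 mm high, flat level floor 70 mm above the bench, no sill. Heating wires lie flush in its side walls.
- heat_knob (a joint): Heat dial: black bar knob, radians, growing clockwise seen from above; turns endlessly, no stop either way. 0 and 6.283 (one turn) are both OFF: the bar's pointer end (white line) points along the kiln's +x at the one broad black block. Thin strokes growing clockwise from there are low to full heat. Pointer heading = kiln yaw minus this value. Friction about 0.04 N m; stays where left.
- knob_grip (a point): On the dial's vertical axis at the height to grip its bar, 107 mm above the bench. The bar is 42 long, 13 thick and 24 mm tall (top 10 mm above this point) on a round skirt 48 mm across. This point does not turn with the dial; its axes are the kiln's.
- draw_ring: New draw ring, brown fired clay, 50 g: a loop standing on a foot 34 (x) x 36 (y) x 6 mm. Origin: centre of the foot's underside; z up, x along the loop's hole. Loop 40 mm across, hole 30 mm wide, 9.5 to 39.5 mm above the underside, strip 14 mm wide (x), top at 44.5. At first it stands 62 to 84 mm inside the mouth, within 7 mm of the chamber's middle, hole facing out within 0.25 rad.
- draw_hook: Draw hook, 110 g, lying level on the bench: ash handle 22 x 22 mm, x -95..+22 mm; brass ferrule 19 mm thick to x = 35; dark steel rod 5 mm thick to x = 180, its centre line 11 mm above the handle's underside; there it bends straight up (tool +z) in a prong whose top is 14.5 mm above the rod's centre line. Origin: underside of the handle at the balance point, the place to grip; x towards the rod's end.
- hook_tip (a point): On the rod's centre line at its far end, at the foot of the upturned prong; axes as draw_hook.
- record_tile: White glazed tile lying loose on the bench, 68 (x) by 240 (y) by 12 mm, 300 g; origin: centre of its underside. The two earlier draw rings stand on its +y half; its -y half is empty.
- old_ring_a: Earlier draw ring, same shape and size as draw_ring, standing near the +y end of the tile.
- old_ring_b: Earlier draw ring, same shape and size as draw_ring, on the tile a little to the +y side of its middle.

How it is judged:
By the outcome, as a careful person would: the job done as asked, in the order asked, and still so for the second after the job is handed in, with the robot touching nothing.
It also fails if it takes over 72 s, if anything falls off the work surface, if the arm or the gripper's body presses on something with over 40 N, if the wrist force passes 120 N, or if a joint passes its speed limit or range.

## Working session

There is one attempt and no reset: what is moved stays moved. The work goes in short steps, Python scripts to look and compute and a shell command to move; the robot and the scene stay as the last step left them, time stands still between calls to the robot, and variables do not carry over. Pictures are saved under pics/ and viewed, at most 13 in all, crops included, and the job is handed in when it is done.

```bash
ls; mkdir -p pics
python3 - <<'E'
from workcell import env, eyes
import cv2, numpy as np
s=env.get_state(); print({k:np.round(v,3).tolist() for k,v in s.items()}, env.pinch_z)
for n in("side","top"):
    p,d=eyes.read_camera(n); np.savez(f"{n}0.npz",p=p,d=d)
    c=eyes.calibration(n); print(n,{k:np.round(v,4).tolist() for k,v in c.items()})
    cv2.imwrite(f"pics/{n}0.png",cv2.resize(p[:,:,::-1],(800,600),interpolation=cv2.INTER_CUBIC))
E
```

```text
pics
{'clock': 0.0, 'joint_pos': [1.094, 0.314, 0.045, 1.304, 0.0, 1.431], 'qvel': [0.0, 0.001, 0.001, 0.001, 0.0, 0.001], 'tau': [-0.0, -48.062, 29.853, 0.019, 0.0, 0.0], 'tcp_pos': [0.19, 0.542, 0.23], 'orientation': [-0.0, 0.168, 0.986, -0.001], 'wrist_force': [0.502, 0.188, 0.009], 'ft_torque': [0.009, 0.061, 0.023], 'grip_force': 0.0, 'finger_gap': 0.085} 0.0187
side {'fx': 374.9866, 'fy': 374.9866, 'cx': 257.9556, 'cy': 196.3599, 'R': [[-0.9365, -0.3498, 0.0248], [-0.1415, 0.3124, -0.9394], [0.3209, -0.8832, -0.3421]], 't': [0.5159, 0.1749, 1.0857]}
top {'fx': 347.1995, 'fy': 347.1995, 'cx': 257.7211, 'cy': 192.5844, 'R': [[-0.0293, -0.9994, 0.0165], [-0.9948, 0.0275, -0.0984], [0.0978, -0.0193, -0.995]], 't': [0.025, 0.5594, 1.228]}
```

View pics/side0.png

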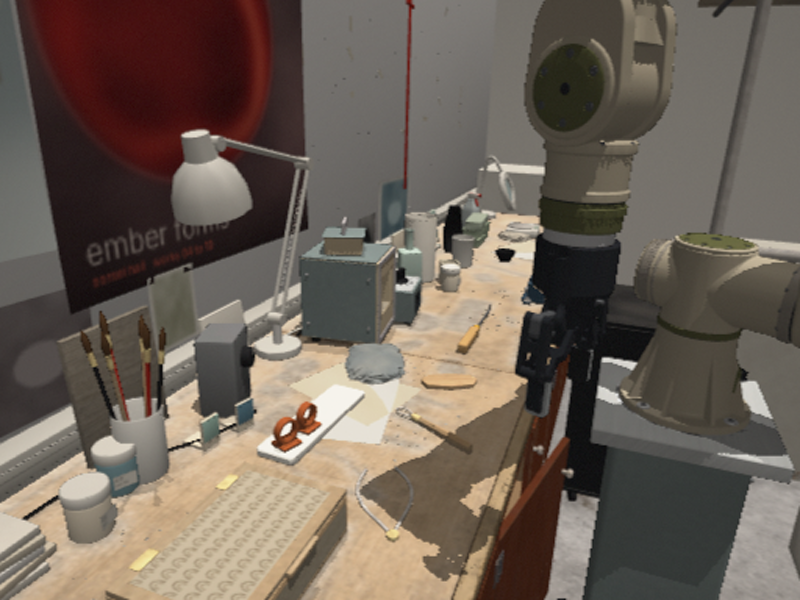

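View pics/top0.png

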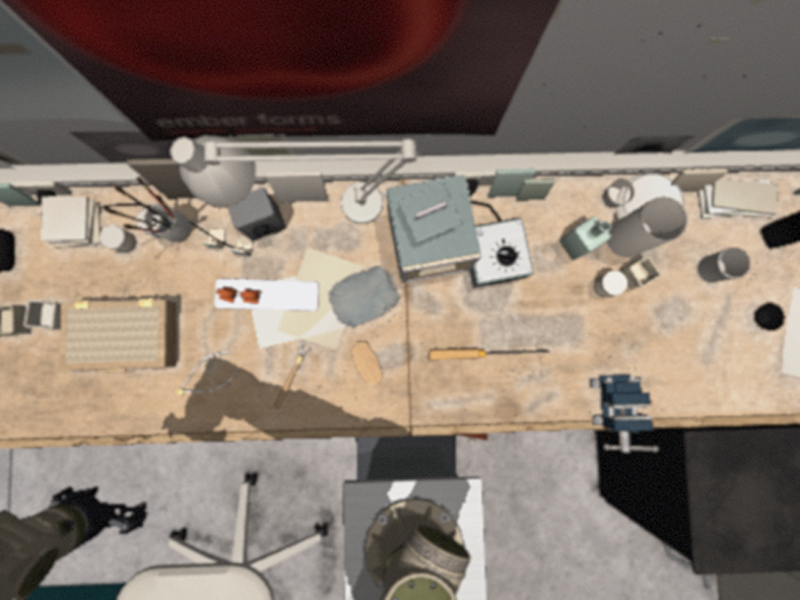

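Top view (800×600 scale): the tile is at about (267,295), with the rings at its left end. The kiln is at (433,225), the dial at (507,256), and the hook at (430..548,353) with its rod pointing right (-y). Next I'll zoom in and measure.

```bash
cat > h.py <<'E'
import numpy as np, cv2
from workcell import env, eyes
def cloud(n,d):
    c=eyes.calibration(n); v,u=np.mgrid[:d.shape[0],:d.shape[1]]
    P=np.stack([(u-c["cx"])/c["fx"]*d,(v-c["cy"])/c["fy"]*d,d],-1)
    W=(P-np.array(c["t"]))@np.array(c["R"]); W[d<=0]=np.nan
    return W
def proj(n,X):
    c=eyes.calibration(n); q=np.atleast_2d(X)@np.array(c["R"]).T+np.array(c["t"])
    return np.c_[q[:,0]/q[:,2]*c["fx"]+c["cx"],q[:,1]/q[:,2]*c["fy"]+c["cy"]]
def onplane(n,u,v,z):
    c=eyes.calibration(n);R=np.array(c["R"]);o=-R.T@np.array(c["t"])
    r=R.T@np.array([(u-c["cx"])/c["fx"],(v-c["cy"])/c["fy"],1]); return o+r*(z-o[2])/r[2]
def state():
    s=env.get_state(); print({k:np.round(s[k],3).tolist() for k in("clock","joint_pos","tcp_pos","orientation","wrist_force","finger_gap","grip_force")})
E
python3 - <<'E'
from h import *
z=np.load("top0.npz"); p,d=z["p"],z["d"]; W=cloud("top",d)
np.set_printoptions(precision=4,suppress=True)
def rect(m,name):
    q=W[m][:,:2].astype(np.float32); r=cv2.minAreaRect(q); print(name,m.sum(),r,"zmed",np.nanmedian(W[m][:,2]))
    print(cv2.boxPoints(r).round(3).tolist())
v,u=np.mgrid[:384,:512]
box=lambda a,b,c,e:(u>=a)&(u<b)&(v>=c)&(v<e)
Z=W[...,2]
rect(box(245,310,110,180)&(abs(Z-.195)<.012),"kiln roof")
rect(box(298,345,135,185)&(abs(Z-.085)<.008),"ctrl")
hsv=cv2.cvtColor(p,cv2.COLOR_RGB2HSV)
rect(box(130,210,172,203)&(hsv[...,1]<45)&(hsv[...,2]>200)&(abs(Z-.012)<.006),"tile")
rect(box(130,170,172,203)&(Z>.04),"rings")
rect(box(268,320,215,235)&(hsv[...,1]>150)&(hsv[...,2]>120),"handle")
print("bench z",np.nanmedian(Z[box(300,350,190,210)]))
m=box(300,345,135,185)&(Z>.1)&(Z<.13);rect(m,"knob top")
a=cv2.resize(p[130:190,298:348],None,fx=8,fy=8,interpolation=cv2.INTER_CUBIC)
b=cv2.resize(p[210:240,262:362],None,fx=4,fy=4,interpolation=cv2.INTER_CUBIC)
s=np.load("side0.npz")["p"]; c=cv2.resize(s[130:240,185:325],None,fx=2.8,fy=2.8,interpolation=cv2.INTER_CUBIC)
can=np.zeros((480,800,3),np.uint8); can[:480,:400]=a; can[:120,400:]=b; can[130:438,400:792]=c
cv2.imwrite("pics/c1.png",can[...,::-1])
E
```

```text
kiln roof 1909 ((0.7034681439399719, -0.05340351164340973), (0.1762934923171997, 0.16497260332107544), 9.044831275939941) zmed 0.19831946399265704
[[0.6029999852180481, 0.014000000432133675], [0.6290000081062317, -0.14900000393390656], [0.8029999732971191, -0.12099999934434891], [0.777999997138977, 0.041999999433755875]]
ctrl 1102 ((0.6615080833435059, -0.20148351788520813), (0.13093900680541992, 0.14548031985759735), 8.96329402923584) zmed 0.08677716472164038
[[0.5860000252723694, -0.14000000059604645], [0.6079999804496765, -0.2840000092983246], [0.7379999756813049, -0.2630000114440918], [0.7149999737739563, -0.11900000274181366]]
tile 1015 ((0.5837825536727905, 0.3168182373046875), (0.10713835805654526, 0.2644082009792328), 2.8106513023376465) zmed 0.012753572856983145
[[0.5239999890327454, 0.44600000977516174], [0.5370000004768372, 0.18199999630451202], [0.6439999938011169, 0.18700000643730164], [0.6309999823570251, 0.45100000500679016]]
rings 89 ((0.5848744511604309, 0.38761502504348755), (0.08939104527235031, 0.018347783014178276), 81.81918334960938) zmed 0.05360458232745479
[[0.5690000057220459, 0.3449999988079071], [0.5879999995231628, 0.34200000762939453], [0.6000000238418579, 0.4309999942779541], [0.5820000171661377, 0.43299999833106995]]
handle 11 ((0.4361512064933777, -0.16922351717948914), (0.008207774721086025, 0.010831214487552643), 88.33299255371094) zmed 0.01971910861533744
[[0.4309999942779541, -0.17299999296665192], [0.4410000145435333, -0.17299999296665192], [0.44200000166893005, -0.16500000655651093], [0.4309999942779541, -0.16500000655651093]]
bench z -0.00022062883960419666
knob top 65 ((0.6454910039901733, -0.1872161626815796), (0.023559551686048508, 0.10743404924869537), 6.2844648361206055) zmed 0.1172792024898422
[[0.628000020980835, -0.13500000536441803], [0.6399999856948853, -0.24199999868869781], [0.6629999876022339, -0.23899999260902405], [0.6510000228881836, -0.13300000131130219]]
```

View pics/c1.png

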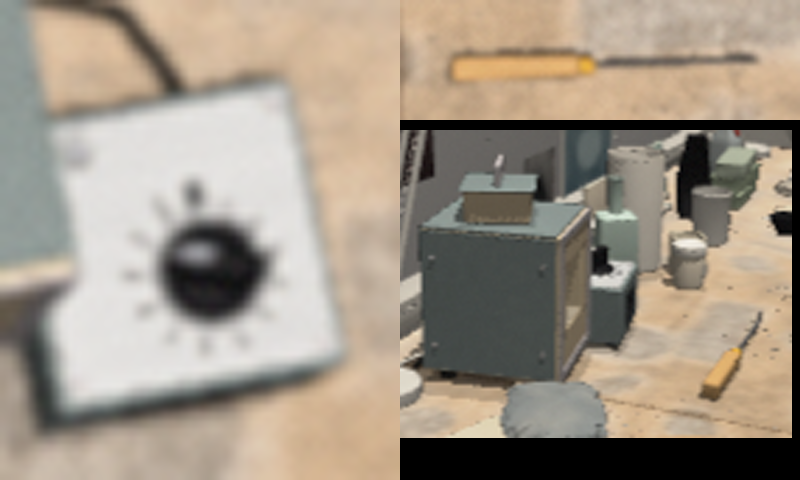

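The crop shows the OFF block at up-left (193,192) and the knob at (212,268), with a light spot on its left side. The bar direction is unclear, so I'll take an enhanced view. The hook is the orange-handled tool, rod toward the right.

Run:
```python
from h import *
np.set_printoptions(precision=4,suppress=True,linewidth=200)
ps=[];ds=[]
for i in range(8):
    p,d=eyes.read_camera("top"); ps.append(p.astype(float)); ds.append(d)
p=np.mean(ps,0); d=np.nanmedian(np.where(np.array(ds)>0,ds,np.nan),0); d=np.nan_to_num(d)
np.savez("top1.npz",p=p,d=d); W=cloud("top",d); Z=W[...,2]
sd=np.mean([eyes.read_camera("side")[0].astype(float) for i in range(6)],0)
x0,y0=312,150
print((Z[152:178,314:336]*1000).round().astype(int))
P8=p.astype(np.uint8)
hsv=cv2.cvtColor(P8,cv2.COLOR_RGB2HSV); v,u=np.mgrid[:384,:512]
box=lambda a,b,c,e:(u>=a)&(u<b)&(v>=c)&(v<e)
m=box(268,315,218,235)&(Z>.012)&(Z<.04); q=W[m][:,:2].astype(np.float32)
print("handle",m.sum(),cv2.minAreaRect(q),cv2.boxPoints(cv2.minAreaRect(q)).tolist(),"zmax",np.percentile(Z[m],95))
m=box(268,356,218,235)&(Z>.006)&(Z<.04);q=W[m]; print("ends",q[q[:,1].argmax()],q[q[:,1].argmin()], cv2.fitLine(q[:,:2].astype(np.float32),2,0,.01,.01).ravel())
# tile: top height
m=box(150,210,172,203)&(abs(Z-.012)<.003)&(hsv[...,1]<40)&(hsv[...,2]>225); m2=cv2.morphologyEx(m.astype(np.uint8),cv2.MORPH_OPEN,np.ones((5,5)))>0
q=W[m2][:,:2].astype(np.float32); print("tile",m2.sum(),cv2.minAreaRect(q),cv2.boxPoints(cv2.minAreaRect(q)).round(4).tolist())
m=box(130,170,172,203)&(Z>.045);print("ring pts");
for s_ in (slice(130,152),slice(152,172)):
    mm=m&(u>=s_.start)&(u<s_.stop); print(W[mm].mean(0),mm.sum())
enh=lambda a:np.clip((a-5)*2.2,0,255)
a=cv2.resize(enh(p[140:185,300:350]),(600,540),interpolation=cv2.INTER_CUBIC)
k=proj("side",[[.65,-.2,.107]])[0].round().astype(int);print(k)
b=cv2.resize(enh(sd[k[1]-14:k[1]+14,k[0]-12:k[0]+12])*.8,None,fx=8,fy=8,interpolation=cv2.INTER_CUBIC)
can=np.zeros((540,800,3)); can[:,:600]=a; can[:b.shape[0],600:600+b.shape[1]]=b[:,:200]
cv2.imwrite("pics/c2.png",np.clip(can,0,255)[...,::-1])
```

```text
[[ 87  86  86  87  86  90  86  87  87  88  86  86  87  88  88  86  88  87  86  87  87  85]
 [ 86  89  86  89  86  87  85  90  87  87  87  86  86  85  88  88  88  88  87  86  88  87]
 [ 86  88  87  85  87  88  86  88  88  87  87  87  86  86  89  87  85  87  88  84  87  87]
 [ 86  87  88  88  87  87  86  87  87  88  87  86  87  86  88  87  88  87  88  87  86  86]
 [ 87  87  89  87  86  87  87  87  88  86  89  87  87  87  86  86  87  88  86  86  87  86]
 [ 86  85  89  87  86  87  88  87  92  93  92  91  87  86  86  88  87  85  87  86  85  88]
 [ 89  88  85  86  87  86  92  92  94  95  95  92  94  94  86  88  87  86  88  87  87  85]
 [ 88  86  88  85  86  93  94  95  95  96  93  93  94  95  94  86  84  87  87  86  86  88]
 [ 87  86  88  87  92 102 118 118 117 119 116 114  92  94  92  92  87  88  87  89  87  86]
 [ 88  89  88  87  95 117 118 119 117 118 117 119 118 118 117 118 117  86  87  88  87  86]
 [ 88  87  86  90  94 113 118 117 117 118 119 117 118 118 117 117 118 118  87  87  87  86]
 [ 87  88  89  90  92 108 113 116 117 117 118 115 119 117 118 119 120 117  85  88  87  85]
 [ 87  8
[... 1451 characters left out ...]
, -0.19212812185287476], [0.4487993121147156, -0.04656696319580078], [0.4271830916404724, -0.04592418670654297]] zmax 0.0244327753312727
ends [ 0.4308 -0.046   0.0188] [ 0.4335 -0.3203  0.0244] [ 0.0012 -1.      0.4353 -0.1404]
tile 492 ((0.5840104818344116, 0.285041868686676), (0.1464986652135849, 0.06267041712999344), 88.33690643310547) [[0.550599992275238, 0.2126999944448471], [0.6132000088691711, 0.21089999377727509], [0.6175000071525574, 0.35740000009536743], [0.5547999739646912, 0.35920000076293945]]
ring pts
[0.5882 0.414  0.0538] 41
[0.5831 0.3605 0.0533] 44
[253 175][ WARN:0@9.629] global loadsave.cpp:1063 imwrite_ Unsupported depth image for selected encoder is fallbacked to CV_8U.
```

View pics/c2.png

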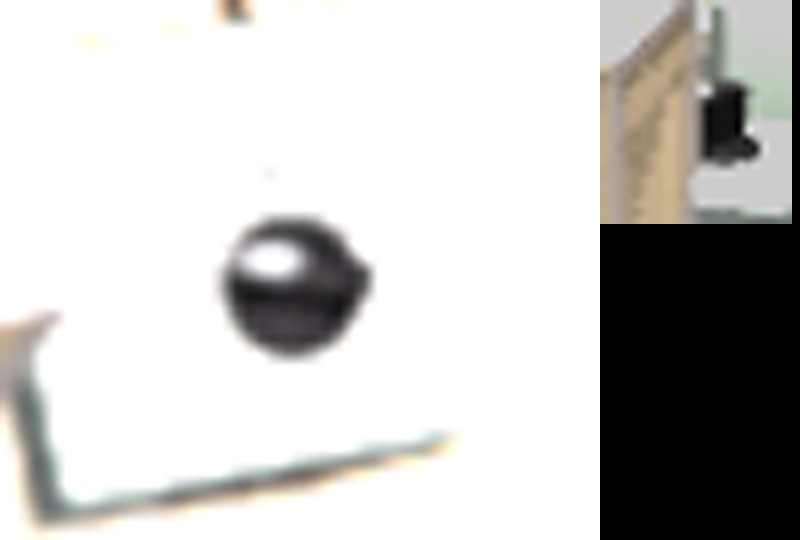

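The white line lies on the left (+y) half of the bar: about (235–305,258), with the knob centre at (293,285). So the pointer heads toward +y, OFF is about 70° clockwise, and clockwise is the shorter way. I'm setting off and refining the numbers from the stored images.

```bash
R='0'
python3 -m jog '[0.575,-0.92,0.05,0,0,-0.11,0, 0.575,-0.92,0.05,0,0,-0.11,0, 0.575,-0.92,0.05,0,0,-0.11,0, 0.575,-0.92,0.05,0,0,-0.11,0, 0.575,-0.92,0.05,0,0,-0.11,0, 0.575,-0.92,0.05,0,0,-0.11,0]' 60
python3 -m jog '[0.575,-0.92,0.05,0,0,-0.11,0, 0.575,-0.92,0.05,0,0,-0.11,0, 0.575,-0.92,0.05,0,0,-0.11,0, 0.575,-0.92,0.05,0,0,-0.11,0, 0.575,-0.92,0.05,0,0,-0.11,0, 0.575,-0.92,0.05,0,0,-0.11,0]'
python3 - <<'E'
from h import *
np.set_printoptions(precision=4,suppress=True,linewidth=200)
z=np.load("top1.npz"); p,d=z["p"],z["d"]; W=cloud("top",d); Z=W[...,2]
v,u=np.mgrid[:384,:512]; m=(u>=314)&(u<336)&(v>=152)&(v<178)&(Z>.1145)
q=W[m][:,:2].astype(np.float32); r=cv2.minAreaRect(q); l=cv2.fitLine(q,2,0,.01,.01).ravel()
print("bar",m.sum(),r,l,"ang",np.degrees(np.arctan2(l[1],l[0])),q.mean(0))
m2=(u>=314)&(u<336)&(v>=152)&(v<178)&(Z>.0905)&(Z<.097); print("skirt ext",W[m2][:,:2].min(0),W[m2][:,:2].max(0))
print(p.mean(-1)[158:168,316:334].round().astype(int))
a=np.array([np.cos(.158),np.sin(.158)]);n=np.array([-a[1],a[0]]);o=np.array([.6195,-.0668])
c=np.array(r[0]); print("knob in kiln",(c-o)@a,(c-o)@n)
E
```

```text
clock: 1.3
tcp_pos: [0.3072, 0.3548, 0.2419]
orientation: [0.001, 0.337, 0.942, -0.0]
wrist_force: [-0.2, -0.1, 0.5]
finger_gap: 0.0427
grip_force: 0.0
clock: 1.8
tcp_pos: [0.4231, 0.1708, 0.2518]
orientation: [0.001, 0.494, 0.869, 0.0]
wrist_force: [0.6, -0.1, 0.2]
finger_gap: 0.0423
grip_force: 0.0
bar 45 ((0.6495589017868042, -0.22088675200939178), (0.04145563766360283, 0.011985793709754944), 78.3996353149414) [ 0.1994  0.9799  0.649  -0.2218] ang 78.49846 [ 0.649  -0.2218]
skirt ext [ 0.6286 -0.2429] [ 0.6715 -0.1983]
[[223 223 203 173 141 102  73  65  64  66  80 111 144 172 205 223 225 225]
 [211 216 188 136  84  54  43  41  36  33  37  56  92 147 201 223 223 222]
 [200 195 155 102  80  93 102  98  74  44  28  31  56 116 176 199 204 216]
 [209 179 126  90 105 135 149 142 109  65  36  28  35  72 117 149 181 212]
 [213 164  98  64  82 106 118 116  91  58  39  35  32  38  63 120 184 220]
 [206 157  87  36  36  47  56  59  49  37  35  36  33  31  55 123 192 224]
 [199 158  89  36  18  18  21  26  24  23  24  24  23  33  74 137 189 214]
 [212 175 108  51  27  26  27  26  26  23  22  19  18  48 112 167 192 201]
 [226 200 138  72  36  34  34  36  34  32  30  24  32  81 148 199 213 216]
 [215 203 163 104  56  37  36  38  38  36  33  34  60 118 178 215 225 225]]
knob in kiln 0.0054399476494302644 -0.15689700982174262
```

```bash
python3 -m jog '[0.566,-0.979,0,0,0,-0.1175,0, 0.566,-0.979,0,0,0,-0.1175,0, 0.566,-0.979,0,0,0,-0.1175,0, 0.566,-0.979,0,0,0,-0.1175,0, 0.566,-0.979,0,0,0,-0.1175,0, 0.566,-0.979,0,0,0,-0.1175,0]'
python3 -m jog '[0.566,-0.979,0,0,0,-0.1175,0, 0.566,-0.979,0,0,0,-0.1175,0, 0.566,-0.979,0,0,0,-0.1175,0, 0.566,-0.979,0,0,0,-0.1175,0, 0.566,-0.979,0,0,0,-0.1175,0, 0.566,-0.979,0,0,0,-0.1175,0, 0.566,-0.979,0,0,0,-0.1175,0, 0.566,-0.979,-0.4,0,0,-0.1175,0,0.566,-0.979,-0.4,0,0,-0.1175,0,0.566,-0.979,-0.4,0,0,-0.1175,0,0.566,-0.979,-0.4,0,0,-0.1175,0]'
python3 - <<'E'
from h import *
state()
p,d=eyes.read_camera("top"); W=cloud("top",d)
a=cv2.resize(p[125:195,285:365],(400,350),interpolation=cv2.INTER_CUBIC)
p,d=eyes.read_camera("side"); b=cv2.resize(p[125:195,215:295],(400,350),interpolation=cv2.INTER_CUBIC)
cv2.imwrite("pics/c3.png",np.hstack([a,b])[...,::-1])
E
```

```text
clock: 2.3
tcp_pos: [0.5356, -0.0246, 0.251]
orientation: [0.001, 0.644, 0.765, 0.0]
wrist_force: [0.3, -1.3, -0.2]
finger_gap: 0.0427
grip_force: 0.0
clock: 3.22
tcp_pos: [0.6443, -0.2145, 0.169]
orientation: [-0.003, 0.772, 0.635, -0.001]
wrist_force: [0.5, -0.0, 0.3]
finger_gap: 0.0429
grip_force: 0.0
{'clock': 3.217, 'joint_pos': [-0.44, 0.547, 0.25, 1.281, 0.0, 1.325], 'tcp_pos': [0.644, -0.215, 0.169], 'orientation': [-0.003, 0.772, 0.635, -0.001], 'wrist_force': [0.502, -0.028, 0.288], 'finger_gap': 0.043, 'grip_force': 0.0}
```

View pics/c3.png

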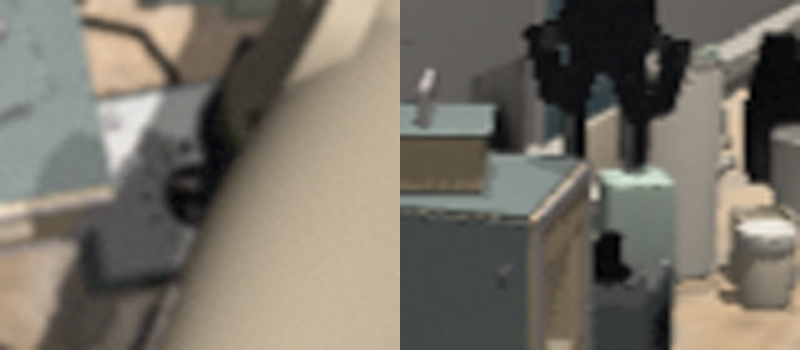

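The side view (right half) shows the open fingers above the knob at (610,255), the bar seen end-on between them. I'll centre and descend.

```bash
python3 -m jog '[0.026,-0.031,-0.1,0,0,-0.002,0, 0.026,-0.031,-0.2,0,0,-0.002,0, 0.026,-0.031,-0.355,0,0,-0.002,0, 0.026,-0.031,-0.355,0,0,-0.002,0, 0.026,-0.031,-0.355,0,0,-0.002,0,0.026,-0.031,-0.355,0,0,-0.002,0]'
python3 -m jog '[0,0,0,0,0,0,-1, 0,0,0,0,0,0,-1, 0,0,0,0,0,0,-1, 0,0,0,0,0,0,-1, 0,0,0,0,0,0,-1, 0,0,0,0,0,0,-1, 0,0,0,0,0,0,-1]' 50
```

```text
clock: 3.82
tcp_pos: [0.6534, -0.2236, 0.1038]
orientation: [0.002, 0.775, 0.632, 0.001]
wrist_force: [-0.0, 0.6, 0.2]
finger_gap: 0.0426
grip_force: 0.0
clock: 4.4
tcp_pos: [0.6492, -0.2229, 0.1031]
orientation: [-0.001, 0.775, 0.632, -0.001]
wrist_force: [-10.4, 1.1, 11.8]
finger_gap: 0.0116
grip_force: 50.3
```

```bash
python3 -m jog '[0,0,0,0,0,-0.385,-1, 0,0,0,0,0,-0.385,-1, 0,0,0,0,0,-0.385,-1, 0,0,0,0,0,-0.385,-1, 0,0,0,0,0,-0.385,-1, 0,0,0,0,0,-0.385,-1, 0,0,0,0,0,-0.385,-1, 0,0,0,0,0,-0.385,-1, 0,0,0,0,0,-0.385,-1, 0,0,0,0,0,-0.385,-1, 0,0,0,0,0,-0.385,-1, 0,0,0,0,0,-0.385,-1]'
python3 -c "
from h import *
s=env.get_state();state();q=s['orientation'];print(2*np.degrees(np.arctan2(q[2],q[1]))-90)"
```

```text
clock: 5.4
tcp_pos: [0.6492, -0.223, 0.1031]
orientation: [0.0, 0.997, 0.079, -0.002]
wrist_force: [-10.1, 1.2, 10.9]
finger_gap: 0.0117
grip_force: 50.3
{'clock': 5.4, 'joint_pos': [-0.447, 0.588, 0.157, 1.142, -0.002, 2.536], 'tcp_pos': [0.649, -0.223, 0.103], 'orientation': [0.0, 0.997, 0.079, -0.002], 'wrist_force': [-10.086, 1.25, 10.874], 'finger_gap': 0.012, 'grip_force': 50.333}
-80.91094078026843
```

```bash
python3 -m jog '[0,0,0,0,0,0,0, 0,0,0,0,0,0,0, 0,0,0,0,0,0,0, 0,0,0,0,0,0,0, 0,0,0.2,0,0,0,0, 0,0,0.4,0,0,0,0, -0.1,0,0.5,0,0,0,0,-0.6,0.3,0.4,0,0,0.24,0,-1,0.4,0.2,0,0,0.44,0,-1,0.4,0.2,0,0,0.44,0,-1,0.4,0.2,0,0,0.44,0,-1,0.4,0.2,0,0,0.44,0]'
python3 -m jog '[0,0,0,0,0,0.1,0.2, 0,0,0,0,0,0.22,0.2, 0,0,0,0,0,0.22,0.2, 0,0,0,0,0,0.22,0.2, 0,0,0,0,0,0.22,0.2, 0,0,0,0,0,0.22,0.2, 0,0,0,0,0,0.22,0.2]'
python3 - <<'E'
from h import *
s=env.get_state();state();q=s['orientation'];print(2*np.degrees(np.arctan2(q[2],q[1]))-90)
ps=[];ds=[]
for i in range(4):
    p,d=eyes.read_camera("top"); ps.append(p.astype(float)); ds.append(d)
p=np.mean(ps,0); d=np.median(ds,0); W=cloud("top",d); Z=W[...,2]
v,u=np.mgrid[:384,:512]; m=(u>=314)&(u<336)&(v>=150)&(v<178)&(Z>.1145)&(Z<.125)
r=cv2.minAreaRect(W[m][:,:2].astype(np.float32)); print(m.sum(),r); l=cv2.fitLine(W[m][:,:2].astype(np.float32),2,0,.01,.01).ravel();print(np.degrees(np.arctan2(l[1],l[0])))
mb=(u>=314)&(u<330)&(v>=146)&(v<158)&(p.mean(-1)<140)&(Z<.1)
print("dark px", [(a,b) for b,a in zip(*np.where(mb))][:30])
a=cv2.resize(p[130:190,298:348],(500,600),interpolation=cv2.INTER_CUBIC)
cv2.imwrite("pics/c4.png",np.clip(a,0,255).astype(np.uint8)[...,::-1])
E
```

```text
clock: 6.4
tcp_pos: [0.4499, -0.1422, 0.1398]
orientation: [0.0, 0.923, 0.385, 0.0]
wrist_force: [0.3, -0.9, 0.3]
finger_gap: 0.0424
grip_force: 0.0
clock: 6.98
tcp_pos: [0.452, -0.1432, 0.1406]
orientation: [0.0, 0.739, 0.673, 0.0]
wrist_force: [0.0, 0.9, 0.8]
finger_gap: 0.0513
grip_force: 0.0
{'clock': 6.983, 'joint_pos': [-0.476, 0.169, -0.372, 1.029, 0.0, 1.188], 'tcp_pos': [0.452, -0.143, 0.141], 'orientation': [0.0, 0.739, 0.673, 0.0], 'wrist_force': [0.031, 0.934, 0.808], 'finger_gap': 0.051, 'grip_force': 0.0}
-5.351851348870639
46 ((0.649346113204956, -0.22203809022903442), (0.04156706482172012, 0.012763352133333683), 8.208810806274414)
7.836591
dark px [(np.int64(322), np.int64(154)), (np.int64(322), np.int64(155)), (np.int64(322), np.int64(156)), (np.int64(323), np.int64(156))]
```

View pics/c4.png

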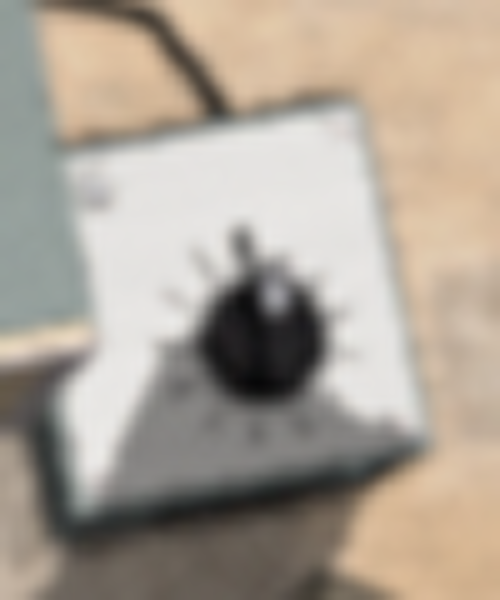

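The picture shows the bar now pointing at the broad OFF block, with the white mark at its far end (272,295) and the block at (240,240). The measured heading is about 8° against 9° for the kiln. Next, the hook.

```bash
python3 -m jog '[-0.08,0.01,-0.15,0,0,0.0225,0.2, -0.08,0.01,-0.35,0,0,0.0225,0.2, -0.08,0.01,-0.5,0,0,0.0225,0.2, -0.08,0.01,-0.6,0,0,0.0225,0.2, -0.08,0.01,-0.66,0,0,0.0225,0.2,-0.08,0.01,-0.675,0,0,0.0225,0.2,-0.08,0.01,-0.675,0,0,0.0225,0.2]'
python3 -m jog '[0,0,0,0,0,0,-1, 0,0,0,0,0,0,-1, 0,0,0,0,0,0,-1, 0,0,0,0,0,0,-1, 0,0,0,0,0,0,-1, 0,0,0,0,0,0,-1]' 90
```

```text
clock: 7.77
tcp_pos: [0.435, -0.1407, 0.0046]
orientation: [-0.001, 0.716, 0.698, -0.0]
wrist_force: [0.1, -0.5, 0.9]
finger_gap: 0.0509
grip_force: 0.0
clock: 8.27
tcp_pos: [0.4369, -0.1417, 0.0069]
orientation: [0.002, 0.716, 0.698, 0.0]
wrist_force: [-0.1, 0.4, 5.7]
finger_gap: 0.0196
grip_force: 88.6
```

```bash
python3 -m jog '[0,0,0.2,0,0,0,-1, -0.05,0.1,0.4,0,0,0,-1, -0.1,0.2,0.5,0,0,0.5567,-1, -0.16,0.2,0.5,0,0,0.5567,-1, -0.16,0.2,0.5,0,0,0.5567,-1, -0.16,0.2,0.5,0,0,0.5567,-1, -0.16,0.2,0.5,0,0,0.5567,-1, -0.16,0.2,0.5,0,0,0.5567,-1, -0.16,0.2,0.5,0,0,0.5567,-1, -0.16,0.2,0.5,0,0,0.5567,-1, -0.16,0.2,0.5,0,0,0.5567,-1, -0.16,0.2,0.5,0,0,0.5567,-1]'
python3 -c "
from h import *
s=env.get_state();state();q=s['orientation'];print(2*np.degrees(np.arctan2(q[2],q[1]))-90)"
```

```text
clock: 9.27
tcp_pos: [0.4039, -0.1011, 0.1059]
orientation: [0.001, 0.169, 0.986, -0.0]
wrist_force: [0.2, 0.3, -1.1]
finger_gap: 0.0198
grip_force: 88.4
{'clock': 9.267, 'joint_pos': [-0.439, 0.093, -0.555, 0.922, 0.0, -0.1], 'tcp_pos': [0.404, -0.101, 0.106], 'orientation': [0.001, 0.169, 0.986, -0.0], 'wrist_force': [0.193, 0.341, -1.099], 'finger_gap': 0.02, 'grip_force': 88.398}
70.56964811936487
```

```bash
python3 -m jog '[0,0,0,0,0,0.1585,-1, 0,0,0,0,0,0.1585,-1, 0,0,0,0,0,0.1585,-1, 0,0,0,0,0,0.1585,-1, 0,0,0,0,0,0.1585,-1, 0,0,0,0,0,0.1585,-1]'
python3 - <<'E'
from h import *
np.set_printoptions(precision=4,suppress=True,linewidth=200)
s=env.get_state();state();q=s['orientation'];yaw=2*np.arctan2(q[2],q[1])-np.pi/2;print(np.degrees(yaw))
ims=[]
t=s["tcp_pos"];hx=np.array([np.cos(yaw-np.pi/2),np.sin(yaw-np.pi/2),0]);
org=t-[0,0,.005];pts=[org+hx*a+[0,0,.011] for a in(.035,.18)]+[org+hx*.18+[0,0,.0255]]
print(np.array(pts))
for n in("top","side"):
    f=[eyes.read_camera(n) for i in range(3)]
    p=np.mean([a[0].astype(float) for a in f],0);d=np.median([a[1] for a in f],0);np.savez(f"{n}2.npz",p=p,d=d)
    W=cloud(n,d); px=proj(n,np.array(pts)); print(n,px)
    # measured rod: points near predicted line, above bench
    r=W-org; along=r@hx; lat=r@np.array([-hx[1],hx[0],0]); m=(along>.05)&(along<.2)&(abs(lat)<.02)&(abs(r[...,2]-.014)<.025)
    if m.sum()>10:
        print("n",m.sum(),"along max",along[m].max())
        for a,b in((.05,.08),(.08,.11),(.11,.14),(.14,.17),(.17,.19)):
            k=m&(along>a)&(along<b);print(a,k.sum(),np.median(lat[k]),np.median(W[k][:,2]),W[k][:,2].max() if k.any() else 0)
    c=px[1].astype(int); k=np.clip(p[c[1]-45:c[1]+45,c[0]-48:c[0]+48],0,255).astype(np.uint8)
    ims.append(cv2.resize(k,(400,375),interpolation=cv2.INTER_CUBIC))
cv2.imwrite("pics/c5.png",np.hstack(ims)[...,::-1])
E
```

```text
clock: 9.77
tcp_pos: [0.4038, -0.1011, 0.1058]
orientation: [0.0, -0.075, 0.997, -0.0]
wrist_force: [1.1, -0.2, -1.5]
finger_gap: 0.0198
grip_force: 88.4
{'clock': 9.767, 'joint_pos': [-0.439, 0.093, -0.555, 0.922, 0.0, -0.588], 'tcp_pos': [0.404, -0.101, 0.106], 'orientation': [0.0, -0.075, 0.997, -0.0], 'wrist_force': [1.093, -0.237, -1.549], 'finger_gap': 0.02, 'grip_force': 88.431}
98.55321702482497
[[ 0.4384 -0.0959  0.1118]
 [ 0.5818 -0.0744  0.1118]
 [ 0.5818 -0.0744  0.1263]]
top [[290.5689 225.3467]
 [282.5803 183.0013]
 [282.961  182.4556]]
n 59 along max 0.18222810749531654
0.05 13 0.0019180422594887174 0.11223895581584521 0.11561431317150389
0.08 12 0.0023120039763160627 0.11301329763418547 0.11551553675909447
0.11 13 0.003055987987331146 0.11326510537993133 0.11466670065795818
0.14 14 0.0034251215207732567 0.11237348842055177 0.11531929524158054
0.17 7 0.003252150523860963 0.1155370998451195 0.12490644753724968
side [[299.6837 189.8469]
 [257.9046 186.0712]
 [258.0083 182.0875]]
n 62 along max 0.1822718643452137
0.05 14 0.002711478591492754 0.1087006814612908 0.11045830607663787
0.08 15 0.003724696525598765 0.10756932521806702 0.11022924686645326
0.11 12 0.004539449172623072 0.10800692610337763 0.11117816553435161
0.14 10 0.0046139214479852695 0.10865096440272892 0.11044583197871317
0.17 11 0.0052921497796675895 0.10988404964030325 0.12105553226588625
```

View pics/c5.png

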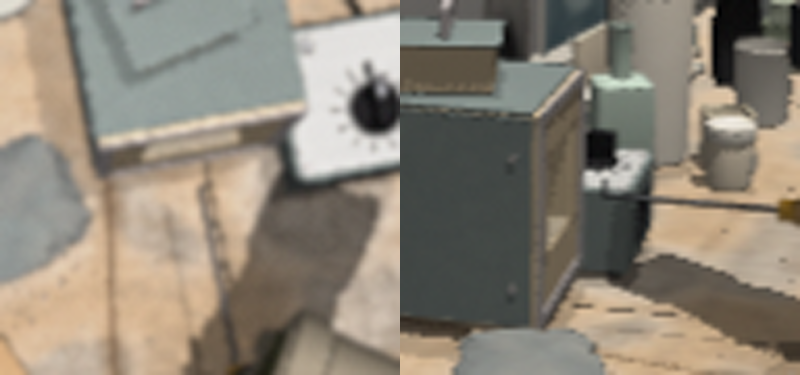

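Top view: the hook tip is at (205,185) in the crop, just before the mouth, with the floor strip spanning columns 140–245. The side view shows the rod level. I'll check the mouth centring from stored depth.

Run:
```python
from h import *
np.set_printoptions(precision=4,suppress=True,linewidth=200)
z=np.load("top1.npz"); W=cloud("top",z["d"]); Z=W[...,2]
yaw=.158;a=np.array([np.cos(yaw),np.sin(yaw)]);n=np.array([-a[1],a[0]]);o=np.array([.6195,-.0668])
x=(W[...,:2]-o)@a;y=(W[...,:2]-o)@n
m=(x>-.02)&(x<.03)&(abs(y)<.07)
for lo,hi in((.064,.078),):
    k=m&(Z>lo)&(Z<hi); print(k.sum(),y[k].min(),y[k].max(),x[k].min(),x[k].max(),np.median(Z[k]))
k=m&(Z>.0)&(Z<.19);print("front face x: ", [ (zz,np.median(x[k&(abs(Z-zz)<.01)&(abs(y)>.05)]).round(4)) for zz in(.03,.06,.1,.14,.17)])
r=(abs(Z-.197)<.008)&(x>-.02)&(x<.2)&(abs(y)<.1)
print("roof y",np.percentile(y[r],[1,99]),y[r].min(),y[r].max(),"x",x[r].min(),x[r].max())
e=[]
for c in range(252,300):
    col=np.where(r[:,c])[0]
    if len(col): e.append(W[col.max(),c,:2])
l=cv2.fitLine(np.array(e[6:-6],np.float32),cv2.DIST_HUBER,0,.01,.01).ravel();print("front edge ang",np.degrees(np.arctan2(l[1],l[0])),((l[2:]-o)@a))
```

```text
99 -0.06722262467462915 0.06444748640721411 -0.0008904132790000262 0.012773414341300722 0.07145936103087842
front face x:  [(0.03, np.float64(-0.0002)), (0.06, np.float64(0.0003)), (0.1, np.float64(0.0003)), (0.14, np.float64(0.0003)), (0.17, np.float64(0.0003))]
roof y [-0.0814  0.0816] -0.0825813108178857 0.09828418599250152 x -0.002890447795080111 0.19986344341894116
front edge ang -80.708916 -0.0023998495205230347
```

```bash
python3 -m jog '[0.001,-0.009,-0.06,0,0,0,-1, 0.001,-0.009,-0.1125,0,0,0,-1, 0.001,-0.009,-0.1125,0,0,0,-1, 0.001,-0.009,-0.1125,0,0,0,-1, 0.1,0.007,-0.1125,0,0,0,-1, 0.2,0.023,-0.1125,0,0,0,-1, 0.3,0.039,-0.1125,0,0,0,-1, 0.3,0.039,-0.1125,0,0,0,-1, 0.3,0.039,-0.1125,0,0,0,-1]'
python3 - <<'E'
from h import *
s=env.get_state();state();q=s['orientation'];print(2*np.degrees(np.arctan2(q[2],q[1]))-180)
yaw=.158;a=np.array([np.cos(yaw),np.sin(yaw)]);n=np.array([-a[1],a[0]]);o=np.array([.6195,-.0668])
p,d=eyes.read_camera("top");W=cloud("top",d);Z=W[...,2];x=(W[...,:2]-o)@a;y=(W[...,:2]-o)@n
for lo,hi in((-.12,-.09),(-.09,-.06),(-.06,-.03),(-.03,0)):
    k=(x>lo)&(x<hi)&(abs(y)<.03)&(Z>.075)&(Z<.105);print(lo,k.sum(),np.median(y[k]).round(4),np.median(Z[k]).round(4))
E
```

```text
clock: 10.82
tcp_pos: [0.4647, -0.0933, 0.0833]
orientation: [0.0, -0.077, 0.997, -0.0]
wrist_force: [-0.1, -0.6, -1.8]
finger_gap: 0.0196
grip_force: 88.5
{'clock': 10.817, 'joint_pos': [-0.368, 0.221, -0.461, 0.888, -0.0, -0.521], 'tcp_pos': [0.465, -0.093, 0.083], 'orientation': [0.0, -0.077, 0.997, -0.0], 'wrist_force': [-0.06, -0.552, -1.812], 'finger_gap': 0.02, 'grip_force': 88.456}
8.797905978122998
-0.12 12 -0.0004 0.0918
-0.09 12 -0.0001 0.0913
-0.06 13 0.0004 0.0889
-0.03 13 0.0007 0.0913
```

```bash
python3 -m jog '[0.07,0.008,0,0,0,0,-1, 0.14,0.019,0,0,0,0,-1, 0.21,0.03,0,0,0,0,-1, 0.28,0.04,0,0,0,0,-1, 0.35,0.051,0,0,0,0,-1, 0.39,0.0575,0,0,0,0,-1, 0.39,0.0575,0,0,0,0,-1,0.39,0.0575,0,0,0,0,-1]'
python3 -c "
from h import *
state()"
python3 -m jog '[0,0,0.02,0,0,0,-1, 0,0,0.04,0,0,0,-1, 0,0,0.06,0,0,0,-1, 0,0,0.075,0,0,0,-1, 0,0,0.085,0,0,0,-1, 0,0,0.095,0,0,0,-1, 0,0,0.105,0,0,0,-1, 0,0,0.115,0,0,0,-1, 0,0,0.125,0,0,0,-1, 0,0,0.135,0,0,0,-1, 0,0,0.145,0,0,0,-1, 0,0,0.155,0,0,0,-1]'
```

```text
clock: 11.53
tcp_pos: [0.5408, -0.0817, 0.0827]
orientation: [-0.001, -0.076, 0.997, 0.0]
wrist_force: [-0.4, -0.5, -0.7]
finger_gap: 0.02
grip_force: 88.5
{'clock': 11.533, 'joint_pos': [-0.297, 0.351, -0.28, 0.941, -0.0, -0.449], 'tcp_pos': [0.541, -0.082, 0.083], 'orientation': [-0.001, -0.076, 0.997, 0.0], 'wrist_force': [-0.358, -0.523, -0.74], 'finger_gap': 0.02, 'grip_force': 88.458}
clock: 12.53
tcp_pos: [0.5416, -0.0818, 0.1139]
orientation: [-0.0, -0.076, 0.997, 0.0]
wrist_force: [-0.3, 0.3, -1.3]
finger_gap: 0.0194
grip_force: 88.4
```

```bash
python3 -m jog '[-0.015,-0.0024,0,0,0,0,-1, -0.045,-0.0072,0,0,0,0,-1, -0.09,-0.0144,0,0,0,0,-1, -0.15,-0.024,0,0,0,0,-1, -0.22,-0.0352,0,0,0,0,-1, -0.3,-0.048,0,0,0,0,-1, -0.38,-0.0608,0,0,0,0,-1, -0.46,-0.0736,0,0,0,0,-1, -0.54,-0.0864,0,0,0,0,-1, -0.62,-0.0992,0,0,0,0,-1, -0.68,-0.1088,0,0,0,0,-1, -0.72,-0.1152,0,0,0,0,-1]'
python3 - <<'E'
from h import *
state(); ims=[]
s=env.get_state();t=s["tcp_pos"];tip=t+[.178,.028,.006]
for n in("top","side"):
    f=[eyes.read_camera(n) for i in range(3)]
    p=np.mean([a[0].astype(float) for a in f],0);d=np.median([a[1] for a in f],0);np.savez(f"{n}3.npz",p=p,d=d)
    c=proj(n,tip)[0].astype(int); k=np.clip(p[c[1]-45:c[1]+45,c[0]-48:c[0]+48],0,255).astype(np.uint8); print(n,c)
    ims.append(cv2.resize(k,(400,375),interpolation=cv2.INTER_CUBIC))
cv2.imwrite("pics/c6.png",np.hstack(ims)[...,::-1])
E
```

```text
clock: 13.53
tcp_pos: [0.3955, -0.1046, 0.1136]
orientation: [-0.0, -0.076, 0.997, 0.0]
wrist_force: [0.4, 0.5, -1.5]
finger_gap: 0.02
grip_force: 88.4
{'clock': 13.533, 'joint_pos': [-0.455, 0.073, -0.556, 0.943, -0.0, -0.607], 'tcp_pos': [0.396, -0.105, 0.114], 'orientation': [-0.0, -0.076, 0.997, 0.0], 'wrist_force': [0.369, 0.517, -1.483], 'finger_gap': 0.02, 'grip_force': 88.435}
top [283 185]
side [260 184]
```

View pics/c6.png

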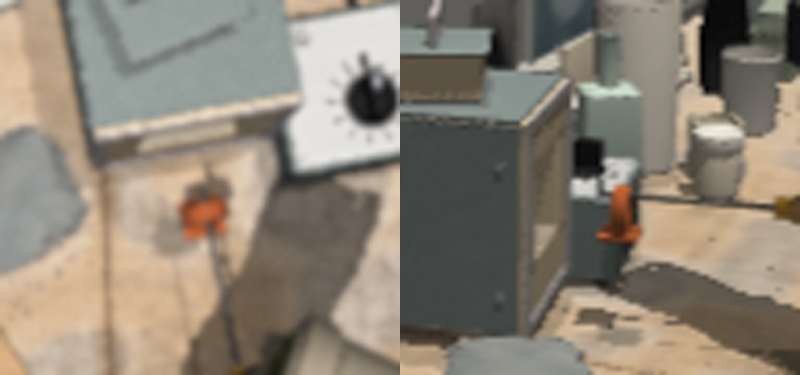

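The ring hangs on the rod just short of the prong: top crop (205,215), side crop (622,215). It looks upright. I'll measure its pose.

Run:
```python
from h import *
np.set_printoptions(precision=4,suppress=True,linewidth=200)
t=np.array([.3955,-.1046,.1136]);yaw=np.radians(8.9)
for n in("top","side"):
    z=np.load(f"{n}3.npz");W=cloud(n,z["d"]);p=np.clip(z["p"],0,255).astype(np.uint8)
    hsv=cv2.cvtColor(p,cv2.COLOR_RGB2HSV)
    m=(hsv[...,1]>140)&((hsv[...,0]<12)|(hsv[...,0]>170))&(hsv[...,2]>50)&(np.linalg.norm(W[...,:2]-(t[:2]+[.16,.03]),axis=-1)<.07)&(W[...,2]>.06)
    q=W[m];print(n,len(q),"mean",q.mean(0),"min",q.min(0),"max",q.max(0))
    top=q[q[:,2]>q[:,2].max()-.018]; r=cv2.minAreaRect(top[:,:2].astype(np.float32));print(" top",len(top),top.mean(0),r)
    lo=q[q[:,2]<q[:,2].min()+.012];r=cv2.minAreaRect(lo[:,:2].astype(np.float32));print(" low",len(lo),lo.mean(0),r)
    if n=="side":
        # roll/pitch: fit plane normal of loop centers by height
        for a in np.arange(q[:,2].min(),q[:,2].max(),.008):
            k=q[(q[:,2]>=a)&(q[:,2]<a+.008)];print(a.round(3),len(k),k.mean(0),np.ptp(k,axis=0))
```

```text
top 72 mean [ 0.5535 -0.0766  0.1087] min [ 0.5398 -0.0943  0.0837] max [ 0.5709 -0.0608  0.1272]
 top 43 [ 0.5553 -0.0752  0.1223] ((0.5546615123748779, -0.07564223557710648), (0.01596214435994625, 0.032601382583379745), 19.028331756591797)
 low 27 [ 0.5507 -0.0777  0.0878] ((0.5552541613578796, -0.07834048569202423), (0.02860189601778984, 0.029355043545365334), 9.943603515625)
side 73 mean [ 0.5557 -0.0691  0.0973] min [ 0.5405 -0.0958  0.0806] max [ 0.5737 -0.0562  0.1241]
 top 21 [ 0.5556 -0.0677  0.1162] ((0.5579002499580383, -0.07510483264923096), (0.01039076503366232, 0.031039537861943245), 18.435888290405273)
 low 36 [ 0.556  -0.0709  0.0853] ((0.5585697293281555, -0.07507257908582687), (0.031233444809913635, 0.03526116907596588), 11.719072341918945)
0.081 31 [ 0.556  -0.0702  0.0846] [0.0332 0.0385 0.0074]
0.089 10 [ 0.5562 -0.0716  0.0921] [0.0104 0.0325 0.0065]
0.097 8 [ 0.555  -0.0683  0.1004] [0.0089 0.0385 0.0053]
0.105 9 [ 0.5549 -0.0646  0.1084] [0.0075 0.0331 0.0065]
0.113 9 [ 0.5552 -0.0669  0.1164] [0.0101 0.0117 0.0076]
0.121 6 [ 0.5564 -0.0701  0.1223] [0.0091 0.0066 0.0034]
```

```bash
python3 -m jog '[0.001,0.015,0,0,0,-0.0006,-1, 0.003,0.045,0,0,0,-0.002,-1, 0.006,0.09,0,0,0,-0.004,-1, 0.01,0.155,0,0,0,-0.006,-1, 0.016,0.24,0,0,0,-0.01,-1, 0.022,0.34,0,0,0,-0.014,-1, 0.029,0.45,0,0,0,-0.019,-1, 0.036,0.56,0,0,0,-0.023,-1, 0.044,0.67,0,0,0,-0.028,-1, 0.051,0.78,0,0,0,-0.032,-1, 0.058,0.89,0,0,0,-0.037,-1, 0.065,1,0,0,0,-0.0415,-1]'
python3 -m jog '[0.007,0.11,0,0,0,-0.005,-1, 0.014,0.22,0,0,0,-0.0095,-1, 0.021,0.33,0,0,0,-0.0145,-1, 0.029,0.44,0,0,0,-0.019,-1, 0.036,0.55,0,0,0,-0.024,-1, 0.042,0.65,0,0,0,-0.028,-1, 0.048,0.735,0,0,0,-0.032,-1, 0.052,0.805,0,0,0,-0.035,-1, 0.056,0.86,0,0,0,-0.0375,-1, 0.059,0.9,0,0,0,-0.039,-1, 0.062,0.93,0,0,0,-0.041,-1, 0.065,0.95,0,0,0,-0.0415,-1]'
cat > ring.py <<'E'
from h import *
import sys
np.set_printoptions(precision=4,suppress=True,linewidth=200)
state();tag=sys.argv[1];ctr=np.array(eval(sys.argv[2]));zl=float(sys.argv[3]); ims=[]
for n in("top","side"):
    f=[eyes.read_camera(n) for i in range(3)]
    p=np.mean([a[0].astype(float) for a in f],0);d=np.median([a[1] for a in f],0)
    W=cloud(n,d);P=np.clip(p,0,255).astype(np.uint8);hsv=cv2.cvtColor(P,cv2.COLOR_RGB2HSV)
    m=(hsv[...,1]>140)&((hsv[...,0]<12)|(hsv[...,0]>170))&(hsv[...,2]>50)&(np.linalg.norm(W[...,:2]-ctr[:2],axis=-1)<.05)&(W[...,2]>zl)&(W[...,1]<.335)
    q=W[m];print(n,len(q),"mean",q.mean(0),"min",q.min(0),"max",q.max(0))
    for nm,k in(("top",q[q[:,2]>q[:,2].max()-.018]),("low",q[q[:,2]<q[:,2].min()+.012])):
        print(" ",nm,len(k),k.mean(0),cv2.minAreaRect(k[:,:2].astype(np.float32)))
    c=proj(n,ctr)[0].astype(int);k=P[c[1]-45:c[1]+45,max(c[0]-48,0):c[0]+48]
    ims.append(cv2.resize(k,(400,375),interpolation=cv2.INTER_CUBIC))
cv2.imwrite(f"pics/{tag}.png",np.hstack(ims)[...,::-1])
E
python3 ring.py c7 '[.584,.272,.09]' .06
```

```text
clock: 14.83
tcp_pos: [0.4105, 0.097, 0.1137]
orientation: [-0.0, -0.011, 1.0, 0.0]
wrist_force: [0.4, -0.7, -0.1]
finger_gap: 0.0202
grip_force: 88.6
clock: 15.83
tcp_pos: [0.4234, 0.286, 0.1136]
orientation: [-0.0, 0.054, 0.999, -0.0]
wrist_force: [-0.7, -0.2, -2.2]
finger_gap: 0.0199
grip_force: 88.5
{'clock': 15.833, 'joint_pos': [0.437, 0.259, -0.327, 0.985, 0.0, 0.544], 'tcp_pos': [0.423, 0.286, 0.114], 'orientation': [-0.0, 0.054, 0.999, -0.0], 'wrist_force': [-0.66, -0.184, -2.194], 'finger_gap': 0.02, 'grip_force': 88.534}
top 57 mean [0.5816 0.2672 0.1127] min [0.57   0.2544 0.0846] max [0.5905 0.2835 0.1275]
  top 40 [0.5836 0.2666 0.1224] ((0.580186128616333, 0.2664973735809326), (0.0198427252471447, 0.02491411752998829), 1.997734546661377)
  low 16 [0.5768 0.2693 0.0887] ((0.5769543647766113, 0.2717246413230896), (0.023586612194776535, 0.006906026508659124), 88.67163848876953)
side 156 mean [0.5829 0.2746 0.0993] min [0.569  0.2525 0.0818] max [0.5991 0.2908 0.1235]
  top 52 [0.5841 0.2777 0.1167] ((0.5852331519126892, 0.27333903312683105), (0.03474411740899086, 0.013361085206270218), 89.28543853759766)
  low 74 [0.5815 0.2743 0.087 ] ((0.5836878418922424, 0.27116066217422485), (0.03554628789424896, 0.02902824431657791), 85.21109771728516)
```

View pics/c7.png

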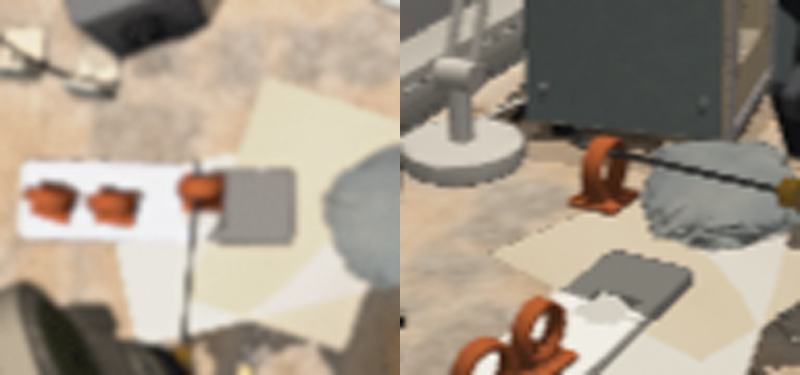

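The ring hangs upright over the empty half of the tile, aligned with the old rings; the grey patch is the arm's shadow. Lowering now: fast at first, then slowly through contact.

```bash
python3 -m jog '[0,0,-0.02,0,0,0,-1, 0,0,-0.06,0,0,0,-1, 0,0,-0.11,0,0,0,-1, 0,0,-0.16,0,0,0,-1, 0,0,-0.2,0,0,0,-1, 0,0,-0.235,0,0,0,-1, 0,0,-0.26,0,0,0,-1, 0,0,-0.28,0,0,0,-1, 0,0,-0.295,0,0,0,-1, 0,0,-0.305,0,0,0,-1, 0,0,-0.31,0,0,0,-1]'
python3 -m jog '[0,0,-0.01,0,0,0,-1, 0,0,-0.02,0,0,0,-1, 0,0,-0.03,0,0,0,-1, 0,0,-0.04,0,0,0,-1, 0,0,-0.05,0,0,0,-1, 0,0,-0.06,0,0,0,-1, 0,0,-0.07,0,0,0,-1, 0,0,-0.085,0,0,0,-1, 0,0,-0.1,0,0,0,-1, 0,0,-0.115,0,0,0,-1, 0,0,-0.13,0,0,0,-1, 0,0,-0.135,0,0,0,-1]'
python3 ring.py c8 '[.584,.272,.03]' .02
```

```text
clock: 17.05
tcp_pos: [0.4237, 0.2853, 0.0517]
orientation: [0.0, 0.054, 0.999, 0.0]
wrist_force: [-0.1, 0.3, -1.6]
finger_gap: 0.02
grip_force: 88.5
clock: 18.05
tcp_pos: [0.4233, 0.285, 0.0242]
orientation: [-0.0, 0.054, 0.999, -0.0]
wrist_force: [-0.5, -0.4, -2.4]
finger_gap: 0.0195
grip_force: 88.5
{'clock': 18.05, 'joint_pos': [0.435, 0.353, -0.447, 0.772, 0.0, 0.543], 'tcp_pos': [0.423, 0.285, 0.024], 'orientation': [-0.0, 0.054, 0.999, -0.0], 'wrist_force': [-0.494, -0.374, -2.383], 'finger_gap': 0.02, 'grip_force': 88.487}
top 45 mean [0.5842 0.2663 0.0478] min [0.5725 0.2527 0.0202] max [0.5951 0.2819 0.0621]
  top 34 [0.5856 0.2657 0.0544] ((0.5858384370803833, 0.26624754071235657), (0.011004255153238773, 0.027242043986916542), 1.4769552946090698)
  low 10 [0.5802 0.2694 0.0258] ((0.5814985632896423, 0.2659909129142761), (0.014713975600898266, 0.0283039603382349), 31.08479881286621)
side 102 mean [0.5839 0.2758 0.0388] min [0.5638 0.2541 0.0202] max [0.5926 0.2925 0.055 ]
  top 57 [0.5846 0.2776 0.0475] ((0.5850322842597961, 0.27373072504997253), (0.03714578226208687, 0.01200970821082592), 86.41917419433594)
  low 32 [0.5827 0.2731 0.0253] ((0.5834311246871948, 0.2736029624938965), (0.028575388714671135, 0.02981865406036377), 41.52774429321289)
```

View pics/c8.png

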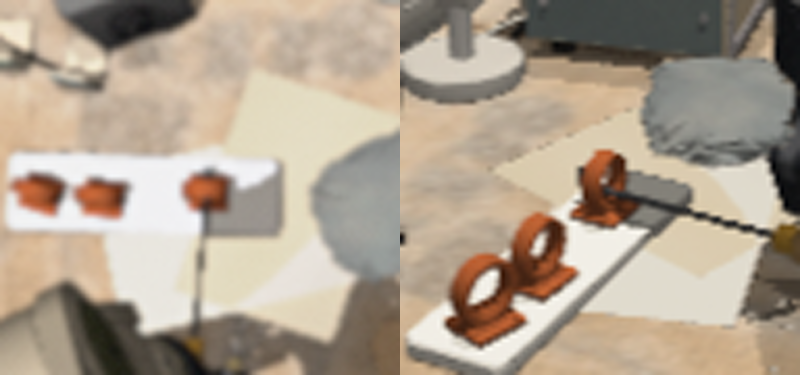

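The ring stands on the tile (side crop (600,190)) with the rod in the middle of its hole, clear of the top. Withdrawing straight along the rod.

```bash
python3 -m jog '[-0.02,0.002,0,0,0,0,-1, -0.05,0.005,0,0,0,0,-1, -0.09,0.009,0,0,0,0,-1, -0.13,0.013,0,0,0,0,-1, -0.17,0.017,0,0,0,0,-1, -0.21,0.021,0,0,0,0,-1, -0.25,0.025,0,0,0,0,-1, -0.29,0.029,0,0,0,0,-1, -0.32,0.032,0,0,0,0,-1, -0.32,0.032,0,0,0,0,-1]'
python3 ring.py c9 '[.584,.272,.03]' .02
```

```text
clock: 19.18
tcp_pos: [0.3578, 0.2915, 0.0247]
orientation: [-0.001, 0.053, 0.999, -0.0]
wrist_force: [0.5, -0.1, -1.4]
finger_gap: 0.0197
grip_force: 88.5
{'clock': 19.183, 'joint_pos': [0.509, 0.273, -0.565, 0.734, 0.0, 0.616], 'tcp_pos': [0.358, 0.291, 0.025], 'orientation': [-0.001, 0.053, 0.999, -0.0], 'wrist_force': [0.472, -0.12, -1.38], 'finger_gap': 0.02, 'grip_force': 88.484}
top 48 mean [0.5839 0.2662 0.0456] min [0.5735 0.2529 0.0201] max [0.5951 0.282  0.0601]
  top 34 [0.5856 0.2657 0.0544] ((0.5857688188552856, 0.26620954275131226), (0.011195731349289417, 0.02673986554145813), 1.1030490398406982)
  low 13 [0.58   0.2685 0.0229] ((0.5811524391174316, 0.2658429741859436), (0.0155020235106349, 0.028374912217259407), 30.80685043334961)
side 102 mean [0.5841 0.2748 0.0381] min [0.5787 0.2546 0.0202] max [0.5919 0.2927 0.0555]
  top 55 [0.5843 0.2774 0.0475] ((0.5852227210998535, 0.2738826870918274), (0.0372818298637867, 0.011625167913734913), 87.54051971435547)
  low 37 [0.5839 0.2705 0.0252] ((0.5851768851280212, 0.2724189758300781), (0.035294003784656525, 0.012212839908897877), 87.51423645019531)
```

```bash
python3 -m jog '[0,0,0.2,0,0,0,-1, 0,0,0.4,0,0,0,-1, 0,0,0.5,0,0,0,-1, 0.05,-0.15,0.5,0,0,-0.03,-1, 0.1,-0.3,0.5,0,0,-0.06,-1, 0.15,-0.45,0.5,0,0,-0.1,-1, 0.18,-0.6,0.5,0,0,-0.14,-1, 0.2,-0.75,0.5,0,0,-0.18,-1, 0.2,-0.9,0.5,0,0,-0.22,-1, 0.2,-1,0.5,0,0,-0.24,-1, 0.2,-1,0.5,0,0,-0.24,-1]'
python3 -m jog '[0.03,-0.15,0,0,0,-0.03,-1, 0.06,-0.3,0,0,0,-0.06,-1, 0.09,-0.45,0,0,0,-0.1,-1, 0.12,-0.6,0,0,0,-0.14,-1, 0.15,-0.75,0,0,0,-0.18,-1, 0.2,-0.9,0,0,0,-0.22,-1, 0.2,-1,0,0,0,-0.234,-1, 0.2,-1,0,0,0,-0.234,-1, 0.2,-1,0,0,0,-0.234,-1]'
python3 -m jog '[0,-0.08,-0.1,0,0,0,-1, 0,-0.165,-0.25,0,0,0,-1, 0,-0.165,-0.4,0,0,0,-1, 0,-0.165,-0.5,0,0,0,-1, 0,-0.165,-0.55,0,0,0,-1, 0,-0.165,-0.575,0,0,0,-1, 0,-0.165,-0.585,0,0,0,-1, 0,-0.165,-0.592,0,0,0,-1, 0,-0.165,-0.595,0,0,0,-1, 0,-0.165,-0.595,0,0,0,-1]'
python3 -c "
from h import *
state()"
```

```text
clock: 20.4
tcp_pos: [0.3999, 0.0885, 0.1248]
orientation: [0.0, 0.421, 0.907, -0.001]
wrist_force: [0.6, 0.5, -0.8]
finger_gap: 0.0196
grip_force: 88.6
clock: 21.15
tcp_pos: [0.4399, -0.1091, 0.1246]
orientation: [-0.0, 0.717, 0.697, 0.0]
wrist_force: [-0.2, -0.0, -1.8]
finger_gap: 0.0199
grip_force: 88.6
clock: 21.98
tcp_pos: [0.4401, -0.1409, 0.0069]
orientation: [0.0, 0.716, 0.698, 0.0]
wrist_force: [0.6, 0.2, -1.6]
finger_gap: 0.0199
grip_force: 88.7
{'clock': 21.983, 'joint_pos': [-0.484, 0.297, -0.586, 0.686, 0.0, 1.112], 'tcp_pos': [0.44, -0.141, 0.007], 'orientation': [0.0, 0.716, 0.698, 0.0], 'wrist_force': [0.631, 0.194, -1.586], 'finger_gap': 0.02, 'grip_force': 88.68}
```

Almost touching; down 1 mm more, release, and rise clear.

```bash
python3 -m jog '[0,0,-0.004,0,0,0,-1, 0,0,-0.004,0,0,0,-1, 0,0,-0.004,0,0,0,0.1, 0,0,-0.004,0,0,0,0.1, 0,0,-0.004,0,0,0,0.1, 0,0,-0.004,0,0,0,0.1, 0,0,-0.004,0,0,0,0.1, 0,0,-0.004,0,0,0,0.1]'
python3 -m jog '[0,0,0.05,0,0,0,0.1, 0,0,0.2,0,0,0,0.1, 0,0,0.4,0,0,0,0.1, 0,0,0.6,0,0,0,0.1, -0.2,0,0.9,0,0,0,0.1, -0.2,0,0.9,0,0,0,0.1, -0.2,0,0.9,0,0,0,0.1, -0.2,0,0.9,0,0,0,0.1]'
python3 - <<'E'
from h import *
state()
p,d=eyes.read_camera("top");a=cv2.resize(p[130:250,120:360],(800,400),interpolation=cv2.INTER_CUBIC)
cv2.imwrite("pics/c10.png",a[...,::-1])
W=cloud("top",d);v,u=np.mgrid[:384,:512];m=(u>260)&(u<356)&(v>205)&(v<245)&(W[...,2]>.006)&(W[...,2]<.04)
q=W[m];print(m.sum(),q[q[:,1].argmax()],q[q[:,1].argmin()],np.median(q[:,2]))
E
```

```text
clock: 22.65
tcp_pos: [0.4397, -0.1415, 0.005]
orientation: [0.0, 0.716, 0.698, 0.0]
wrist_force: [0.2, -0.5, 0.3]
finger_gap: 0.0473
grip_force: 0.0
clock: 23.32
tcp_pos: [0.4002, -0.142, 0.1867]
orientation: [0.002, 0.717, 0.697, 0.001]
wrist_force: [0.3, 0.4, -1.8]
finger_gap: 0.0468
grip_force: 0.0
{'clock': 23.317, 'joint_pos': [-0.531, 0.04, -0.399, 1.127, 0.0, 1.067], 'tcp_pos': [0.4, -0.142, 0.187], 'orientation': [0.002, 0.717, 0.697, 0.001], 'wrist_force': [0.342, 0.382, -1.804], 'finger_gap': 0.047, 'grip_force': 0.0}
210 [ 0.49013933 -0.00486501  0.00683396] [ 0.45841857 -0.34501526  0.00709531] 0.022296318670830526
```

View pics/c10.png

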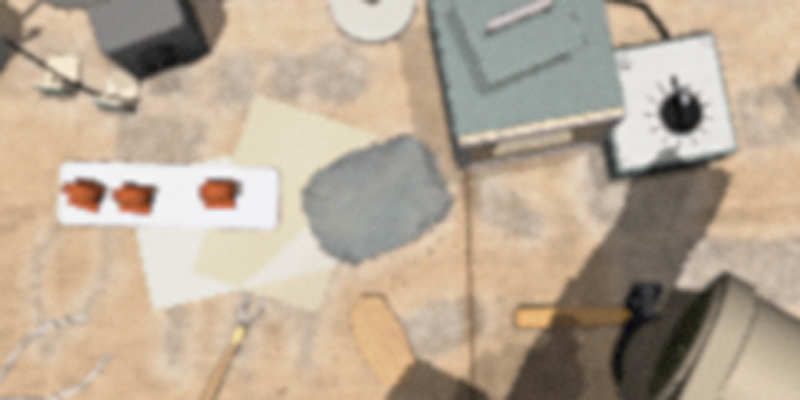

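The ring stands at (220,192) on the tile next to the old rings, which haven't moved. The dial points at OFF and the hook lies flat at (515–630,315) with the gripper well above it.

```bash
python3 -c "
from workcell import env
print(env.hand_in())"
```

```text
the job is handed in; nothing more can be done
None
```

The job is done and handed in after about 23 s of robot time: dial turned clockwise to OFF (within about 1° of kiln yaw by camera), new ring upright on the empty half of the tile with the old rings undisturbed, and hook lying flat on the bench.

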